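Power up and hold the shed louvre key switch

ROBOT

A 6-joint arm with a two-finger parallel gripper is mounted at the origin on the work surface. World frame = base frame: x ahead of the robot, y to its left, z up, the work surface at z = 0. Lengths are in m, angles in rad, forces in N, time in s.
With the tool pointing down it reaches from about 0.325 to 0.9 m from the base axis. Payload 3.5 kg.
Tool frame: the origin (TCP) lies on the centre line of the jaws, within the pads' length; the fingertips stand 8 mm ahead of it and the grasp point (between the pads) lies 11 mm behind it; z points along the fingers, y is the line along which they close (so a half turn about z gives the same grasp; the last joint's range is limited). The gripper opens to 85 mm and grips with 20 to 120 N. Pads are 22 mm wide; open, the fingers measure 114 mm over their backs; the gripper's body (76 mm by 85 mm) begins 54 mm behind the grasp point. The pads swing forward as they close: fully open they stand 13 mm farther back than shut.
Start: joints at [1.039, 0.276, -0.026, 1.268, 0, 1.467], TCP at [0.26, 0.568, 0.239] pointing down, gripper open.
Joint ranges: [-3.12, 3.12], [-0.85, 1.88], [-1.08, 1.24], [-1.95, 2.15], [-1.57, 1.53], [-3.14, 3.14]. Speed limits (rad/s): [2.57, 2.57, 3.14, 3.14, 3.14, 3.14].

INTERFACE

Orientations are given as a unit quaternion [w, x, y, z].
In Python, from workcell import bot gives the robot as it stands. The module is installed in compiled form; this text tells all that it offers.
- The arm moves only by the tool play_rows, never from a script. Its argument "plan" is a list of rows, each a list of 5 numbers: the opening, from 0 (shut) to 1 (fully open), then the shift along the world's x, y, z in mm, then the turn about the world's z in rad. A call has 1 to 12 rows; each row is the pose to reach, as a shift and turn from the pose commanded when the call began; what a row does not reach only later rows make up. A row lasts 1/8 s, in which the tool goes at most 62.5 mm and 10.7 degrees, less where a joint would pass 70% of its speed; a pose out of reach is approached as far as the arm can. A call with a gripper value outside its range is refused whole. The fingers move at their own pace and stop on an object; "newtons" is the grip in N (left out, the last holds). Time passes only in rows, so rows that repeat a pose let the fingers close. It gives the time, the measured TCP pose, the force, the opening and the grip force at its end, in the units of the state.
- bot.read_state(): the state, without advancing time (a new reading comes with each control period).
- bot.get_image(name): name is "scene" or "top"; returns a dict with "img" (384x512x3 uint8, blue, green, red), "fx", "fy", "cx", "cy" (pixels), "origin" and "orientation" of the camera in the world. Camera axes: x right, y up, looking along -z (the intrinsics and any distortion apply to the point x, -y, -z); pixel columns grow to the right and rows downward; lengths in m; the calibration is good to about 2 mm. A picture is of the moment at which its call begins. There is no depth.
- bot.job_done(): hands the job in; it is judged then, once.
The state is a dict: "time_s": time; "qpos": joint angles; "joint_vel": joint speeds; "joint_torque": joint torques, N m; "tcp_pos": TCP position; "tool_rot": TCP orientation; "contact_force": force on the tool from outside, world axes, zero at the start; "ft_torque": the same for the moment, N m; "width": finger opening in m; "gripper_force": force on a finger pad.
Only numpy, scipy, OpenCV 4.12 (cv2) and the standard library are available. Lean on these libraries where they do the work, as an engineer would, in place of code of your own. Each camera call takes 0.05 s, during which the arm holds its last target. There are 200 camera calls.

TASK

First press the red isolator plug on the grey louvre control box down until it is fully home. Then take the yellow-headed key from the aluminium rack, push it into the key switch past the sticky pins until its collar sits on the steel plate, turn it clockwise a quarter turn to its stop, and finish still gripping the key and holding it turned against the spring, so the louvres keep opening. Leave the blue key in its rack and everything else on the bench where it is.

Things in the scene. Friction and masses are not known exactly. Their poses are not given: they have to be found in the camera images.
- control_box: grey steel control box fixed to the bench, 120 (x) by 180 (y) by 70 mm high; origin under its centre, z up. Key switch at (0, -45) mm, isolator plug at (0, +45) mm on top. In the switch two sprung pins meet the key when its tip is about 12 and 18 mm below the steel plate's top; each takes a push of 2 to 18 N to pass (least if the key lies off to one side), then drags at up to 5 N; a small wiggle helps.
- lock_mouth (a point): centre of the key slot at the top face of the 36 mm square steel plate, 73 mm above the bench; axes as the control box. Slot 16 mm along x by 6 mm along y when off, its mouth bevelled 3 mm wider all round. The fixed plate is 6 mm deep, the turning cylinder lies below. Key fully home: its collar on the plate, its tip 23.5 mm below this point; only then can it turn.
- lock (a joint): turn of the key switch's cylinder: 0 off, growing clockwise seen from above, stop at 1.6 rad (on). A spring drives it back to 0 (0.03 N m at the start, 0.11 N m at the stop). The key has about 0.13 rad of play in the slot, so turn the key 0.15 to 0.2 rad farther than the cylinder should go.
- isolator (a joint): travel of the red isolator plug: 0 is 10 mm proud, 0.010 m is fully home with the underside of its cap on the black socket ring. It starts between 0 and 0.004, slides down against about 7 N of friction and stays where it is left.
- isolator_top (a point): centre of the top of the red isolator plug's round cap (32 mm across, 18 mm high); 98 mm above the bench when fully home, up to 108 mm when proud.
- key_rack: aluminium block fixed to the bench, 44 (x) by 130 (y) by 30 mm high, with two key slots 26 mm deep on its y axis at y = -32 and +32 mm; origin at the centre of its underside. Which key is in which slot varies.
- yellow_key: key with a yellow plastic head, standing tip down in the rack (tip 6.5 mm above the bench), 40 g. Origin at its tip, z up the shank. Steel bit 14 (x) by 4 (y) mm, 0 to 15 mm from the tip; round neck 4.2 mm thick to 23.5; collar disc 27 mm wide to 27.5; flat head 30 (x) by 10 (y) mm up to 62 mm: grip it across y. Works either way round.
- blue_key: the same key with a blue head, belonging to another switch, in the other rack slot; leave it.
- caddy: yellow plastic tool caddy, 160 by 240 by 90 mm with a carrying handle to 187 mm; origin under its centre; bystander.
- dustpan: stainless steel dustpan, pan 200 by 220 mm, 45 mm high, handle to +x; origin under the pan's centre; bystander.
- bowl: brown ceramic bowl, 140 mm across, 60 mm high; origin under its centre; bystander.
- bracket: zinc angle bracket, 70 by 40 by 70 mm high; origin under its centre; bystander.
- jar: closed jar of screws, 64 mm across, 90 mm high; origin under its centre; bystander.

How it is judged:
By the outcome, as a careful person would: the job done as asked, in the order asked, and still so for the second after the job is handed in, while the arm keeps its last pose, push and grip.
It also fails if it takes over 64 s, if anything falls off the work surface, if the arm or the gripper's body presses on something with over 40 N, if the wrist force passes 120 N, or if a joint passes its speed limit or range.

## Working session

There is one attempt and no reset: what is moved stays moved. The work goes in short steps, Python scripts to look and compute and a tool call to move; the robot and the scene stay as the last step left them, time stands still between calls to the robot, and variables do not carry over. Pictures are saved under pics/ and viewed, at most 10 in all, crops included, and the job is handed in when it is done.

Besides the shell and the picture viewer there is one more tool, called after "Call:" by a JSON object that holds its "name" and its "arguments", one argument or row to a line. play_rows: Moves the arm, as the interface text tells. Its arguments: {"type":"object","properties":{"plan":{"type":"array"},"newtons":{"type":"number"}},"required":["plan"]}

```bash
mkdir -p pics; cat > h.py <<'E'
import numpy as np,cv2
from scipy.spatial.transform import Rotation as R
from workcell import bot
def rot(q): return R.from_quat([q[1],q[2],q[3],q[0]])
def cast(c,u,v,z):
    d=rot(c["orientation"]).apply([(u-c["cx"])/c["fx"],-(v-c["cy"])/c["fy"],-1]); o=np.array(c["origin"])
    return o+d*(z-o[2])/d[2]
def proj(c,p):
    q=rot(c["orientation"]).inv().apply(np.array(p)-np.array(c["origin"]))
    return c["cx"]+c["fx"]*q[0]/-q[2], c["cy"]-c["fy"]*q[1]/-q[2]
E
python3 - <<'E'
from h import *
for n in("top","scene"):
    c=bot.get_image(n); cv2.imwrite(f"pics/{n}0.png",c["img"]); print({k:v for k,v in c.items() if k!="img"})
s=bot.read_state();print(s["tcp_pos"],s["tool_rot"],s["contact_force"],s["width"])
E
```

```text
{'fx': 412.17449367848485, 'fy': 412.17449367848485, 'cx': 253.52015824223534, 'cy': 190.61316014602858, 'origin': array([ 0.46094866, -0.01637475,  1.40292799]), 'orientation': array([ 0.71313173,  0.045626  , -0.0474215 , -0.69793453])}
{'fx': 381.57552375198503, 'fy': 381.57552375198503, 'cx': 254.81452244392113, 'cy': 189.2537341275177, 'origin': array([ 1.08379746, -0.74229504,  0.8959463 ]), 'orientation': array([0.87607253, 0.37929547, 0.11447911, 0.27482068])}
[0.25950828 0.56783699 0.23826226] [-3.23808288e-04  2.12748978e-01  9.77106374e-01 -9.49659320e-04] [ 1.00874944 -0.03095235  0.38931749] 0.08551121428038844
```

View pics/top0.png

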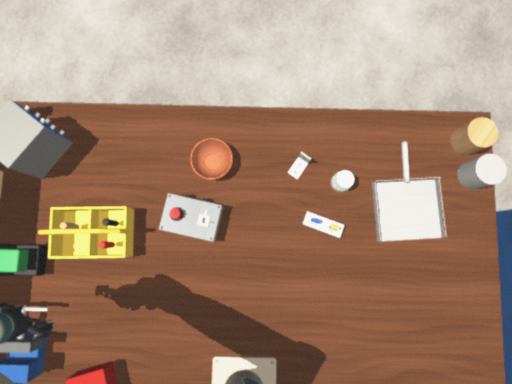

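View pics/scene0.png

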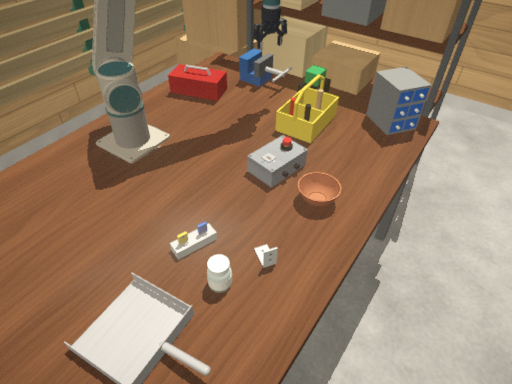

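```bash
python3 - <<'E'
from h import *
for n,(r) in {"top":[(150,190,240,245),(295,205,350,242)],"scene":[(240,130,315,190),(165,215,222,260)]}.items():
    im=cv2.imread(f"pics/{n}0.png")
    a=[cv2.resize(im[y0:y1,x0:x1],(400,300),interpolation=cv2.INTER_CUBIC) for x0,y0,x1,y1 in r]
    cv2.imwrite(f"pics/c_{n}.png",np.hstack(a))
cv2.imwrite("pics/c.png",np.vstack([cv2.imread("pics/c_top.png"),cv2.imread("pics/c_scene.png")]))
H={"red":([0,150,90],[6,255,255]),"yel":([20,120,90],[35,255,255]),"blu":([105,120,60],[125,255,255])}
roi={"top":[(165,205,190,225),(295,205,350,242)],"scene":[(275,130,300,155),(165,215,222,260)]}
z={"red":.105,"yel":.0685,"blu":.0685}
for n in("top","scene"):
    c=bot.get_image(n); hsv=cv2.cvtColor(c["img"],cv2.COLOR_BGR2HSV)
    for k,(lo,hi) in H.items():
        m=cv2.inRange(hsv,np.array(lo),np.array(hi))
        if k=="red": m|=cv2.inRange(hsv,np.array([170,150,90]),np.array([180,255,255]))
        x0,y0,x1,y1=roi[n][k!="red"]; m2=np.zeros_like(m); m2[y0:y1,x0:x1]=m[y0:y1,x0:x1]
        M=cv2.moments(m2,True); u,v=M["m10"]/M["m00"],M["m01"]/M["m00"]
        print(n,k,M["m00"],round(u,1),round(v,1),cast(c,u,v,z[k]).round(4),cast(c,u,v,z[k]-.015).round(4))
    # grey/white blobs
    for nm,(x0,y0,x1,y1) in {"box":(150,185,240,250),"rack":(295,205,350,242)}.items():
        if n!="top": continue
        s=hsv[...,1]; m2=np.zeros_like(s); m2[y0:y1,x0:x1]=((s<75)&(hsv[...,2]>110))[y0:y1,x0:x1]*255
        cs,_=cv2.findContours(m2,cv2.RETR_EXTERNAL,cv2.CHAIN_APPROX_NONE)
        r=cv2.minAreaRect(max(cs,key=cv2.contourArea)); zz=.07 if nm=="box" else .03
        pts=[cast(c,u+.0,v,zz) for u,v in cv2.boxPoints(r)]
        e=[np.linalg.norm(pts[i][:2]-pts[i-1][:2]) for i in (1,2)]
        i=1 if e[0]>e[1] else 2; d=pts[i]-pts[i-1]; print(nm,r,np.mean(pts,0).round(4),np.round(e,4),"long-axis dir deg",np.degrees(np.arctan2(d[1],d[0])))
E
```

```text
top red 82.0 175.4 213.3 [0.5554 0.2266 0.105 ] [0.5565 0.2294 0.09  ]
top yel 19.0 334.1 227.1 [ 0.5245 -0.2807  0.0685] [ 0.5252 -0.2837  0.0535]
top blu 20.0 315.7 220.3 [ 0.5452 -0.2212  0.0685] [ 0.5461 -0.2235  0.0535]
box ((189.95285034179688, 216.80746459960938), (57.62147903442383, 39.093963623046875), 12.804265975952148) [0.548  0.1859 0.07  ] [0.1262 0.1881] long-axis dir deg -101.59334722867466
rack ((323.14385986328125, 224.116455078125), (41.78369140625, 15.332389831542969), 20.556045532226562) [ 0.5356 -0.2517  0.03  ] [0.0514 0.1383] long-axis dir deg -109.4791917234765
scene red 64.0 286.7 140.6 [0.5624 0.2194 0.105 ] [0.5526 0.2376 0.09  ]
scene yel 65.0 181.2 236.4 [ 0.5315 -0.2923  0.0685] [ 0.5215 -0.2842  0.0535]Traceback (most recent call last):
  File "<stdin>", line 16, in <module>
ZeroDivisionError: float division by zero
```

View pics/c.png

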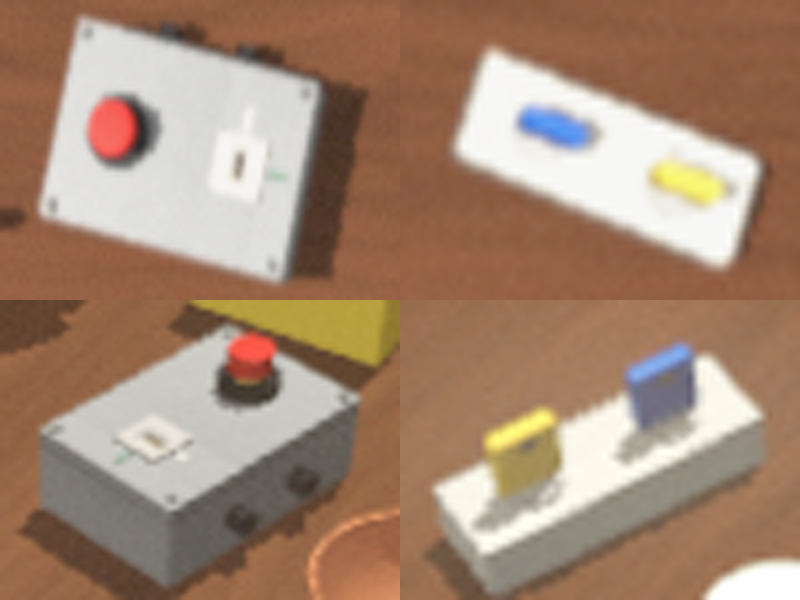

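The top view shows the plug at about (175,213), the slot at about (203,220), the yellow key at (334,227) and the blue key at (316,220). The red and yellow rays from the two views agree to a few mm, and the plug-to-slot offset matches 90 mm. Moving above the plug with the jaws shut.

Call:
{"name": "play_rows", "arguments": {
  "plan": [
    [0,297,-341,0,0],
    [0,297,-341,0,0],
    [0,297,-341,0,0],
    [0,297,-341,0,0],
    [0,297,-341,0,0],
    [0,297,-341,0,0],
    [0,297,-341,0,0],
    [0,297,-341,0,0],
    [0,297,-341,-90,0],
    [0,297,-341,-90,0],
    [0,297,-341,-90,0],
    [0,297,-341,-90,0]
  ],
  "newtons": 80
}}

```text
time_s: 1.7
tcp_pos: [0.5574, 0.2282, 0.1506]
tool_rot: [0.001, 0.212, 0.977, 0.001]
contact_force: [0.7, 0.3, 1.0]
width: -0.0002
gripper_force: 0.0
```

```bash
python3 - <<'E'
from h import *
s=bot.read_state();print(s["tcp_pos"],s["qpos"].round(3) if hasattr(s["qpos"],"round") else s["qpos"],s["contact_force"])
a=[]
for n,(x0,y0,x1,y1) in {"top":(150,180,230,240),"scene":(240,110,320,170)}.items():
    c=bot.get_image(n); im=c["img"].copy(); print(n,"proj TCP",proj(c,s["tcp_pos"]),"proj plugtop",proj(c,[.556,.227,.105]))
    a.append(cv2.resize(im[y0:y1,x0:x1],(400,300),interpolation=cv2.INTER_CUBIC))
cv2.imwrite("pics/p1.png",np.hstack(a))
# slot, from the first top picture
c=bot.get_image("top"); g=cv2.cvtColor(cv2.imread("pics/top0.png"),cv2.COLOR_BGR2GRAY).astype(float)
w=np.clip(200-g[214:226,198:208],0,None)
print(g[212:228,196:212].astype(int))
E
```

```text
[0.55744364 0.22824513 0.15064867] [ 0.281  0.294 -0.196  1.078  0.     0.709] [0.74333723 0.2726353  0.96508042]
top proj TCP (np.float64(172.17444891124936), np.float64(211.47499217054155)) proj plugtop (np.float64(175.3248207506986), np.float64(213.115265737526))
scene proj TCP (np.float64(287.62522137240285), np.float64(128.0472665554636)) proj plugtop (np.float64(286.2217455312656), np.float64(138.94991533322522))
[[216 216 216 218 218 220 221 220 230 243 237 225 219 217 218 218]
 [218 217 219 222 219 224 225 227 233 242 233 222 219 218 218 220]
 [217 215 222 235 239 239 236 236 236 238 232 223 220 220 219 221]
 [218 216 224 240 244 244 242 242 242 242 240 234 228 227 219 218]
 [219 217 229 243 245 244 242 240 240 243 243 242 241 237 216 215]
 [217 219 234 244 245 244 237 227 224 235 243 244 244 240 209 215]
 [216 223 238 244 245 244 226 184 176 225 243 245 244 236 205 214]
 [217 224 239 245 245 242 219 160 157 226 244 245 244 233 215 218]
 [219 228 242 245 245 240 208 163 172 232 244 245 243 221 214 216]
 [221 234 244 245 244 237 201 155 194 238 244 245 242 212 204 203]
 [224 237 244 245 244 236 214 183 213 240 244 244 240 207 199 194]
 [224 239 244 245 245 242 238 230 236 243 245 244 234 217 214 213]
 [221 231 239 243 244 244 243 243 243 245 245 242 222 217 221 221]
 [220 224 229 234 236 237 240 240 243 244 244 239 212 216 222 222]
 [220 222 223 223 225 224 227 229 233 236 237 230 206 214 223 221]
 [221 223 223 219 221 220 220 221 222 223 224 222 216 221 223 222]]
```

View pics/p1.png

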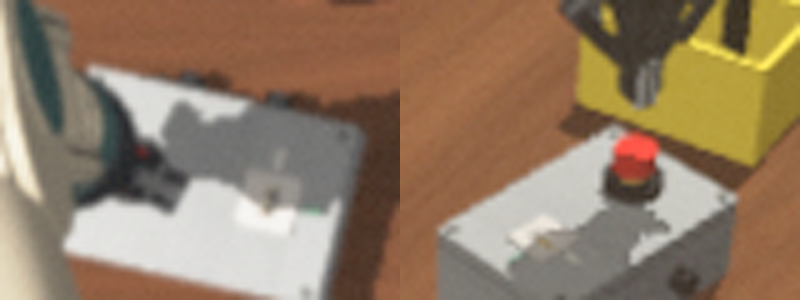

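The jaws hang directly over the red cap in both views. Pressing down.

Call:
{"name": "play_rows", "arguments": {
  "plan": [
    [0,0,0,-36,0],
    [0,0,0,-40,0],
    [0,0,0,-43,0],
    [0,0,0,-46,0],
    [0,0,0,-46,0],
    [0,0,0,-46,0]
  ]
}}

```text
time_s: 2.6
tcp_pos: [0.5572, 0.2277, 0.106]
tool_rot: [0.0, 0.213, 0.977, 0.0]
contact_force: [-2.7, -0.7, 5.7]
width: 0.0
gripper_force: 3.1
```

Call:
{"name": "play_rows", "arguments": {
  "plan": [
    [0,0,0,-1,0],
    [0,0,0,-2,0],
    [0,0,0,-2,0]
  ]
}}

```text
time_s: 2.98
tcp_pos: [0.5572, 0.2277, 0.1059]
tool_rot: [0.001, 0.213, 0.977, 0.0]
contact_force: [-6.6, -1.4, 15.6]
width: 0.0001
gripper_force: 7.9
```

The cap stopped moving at 15.6 N with the tips at 98 mm, so the plug is home. Press a touch more, then lift and go to the yellow key.

Call:
{"name": "play_rows", "arguments": {
  "plan": [
    [0,0,0,-1,0],
    [0,0,0,-1,0],
    [0,0,0,60,0],
    [0,0,0,120,0],
    [0.5,-15,-255,120,-0.75],
    [0.5,-15,-255,120,-0.75],
    [0.5,-15,-255,120,-0.75],
    [0.5,-32,-509,100,-1.48],
    [0.5,-32,-509,100,-1.48],
    [0.5,-32,-509,60,-1.48],
    [0.5,-32,-509,40,-1.48],
    [0.5,-32,-509,30,-1.48]
  ]
}}

```text
time_s: 4.47
tcp_pos: [0.5272, -0.2599, 0.1462]
tool_rot: [0.002, 0.818, 0.576, 0.001]
contact_force: [0.6, 0.4, 0.1]
width: 0.0426
gripper_force: 0.0
```

```bash
python3 - <<'E'
from h import *
s=bot.read_state();T=rot(s["tool_rot"]).as_matrix();print(s["tcp_pos"],s["contact_force"],s["width"],"yaw",np.degrees(np.arctan2(T[1,1],T[0,1])))
a=[]
for n,(x0,y0,x1,y1) in {"top":(290,190,370,250),"scene":(155,190,235,250)}.items():
    c=bot.get_image(n)
    a.append(cv2.resize(c["img"][y0:y1,x0:x1],(400,300),interpolation=cv2.INTER_CUBIC))
    p=s["tcp_pos"]+T[:,2]*.008; print(n,"proj tip",proj(c,p),"head top",proj(c,[.525,-.2815,.0685]),"plug",)
    hsv=cv2.cvtColor(c["img"],cv2.COLOR_BGR2HSV)
    m=cv2.inRange(hsv,np.array([0,150,70]),np.array([8,255,255])); m[:, :160]=0; m[:,300:]=0;m[:125]=0;m[230:]=0
    if n=="scene": m[:,:275]=0; m[160:]=0
    ys,xs=np.nonzero(m); print("red",xs.mean(),ys.mean(),ys.min(),ys.max(),len(xs),"pred home top",proj(c,[.556,.227,.098]))
cv2.imwrite("pics/p2.png",np.hstack(a))
c=bot.get_image("top")
g=cv2.cvtColor(cv2.imread("pics/top0.png"),cv2.COLOR_BGR2GRAY).astype(float)
w=np.clip(225-g[216:224,201:206],0,None); yy,xx=np.mgrid[216:224,201:206]; u,v=(w*xx).sum()/w.sum(),(w*yy).sum()/w.sum()
print("slot",u,v,cast(c,u,v,.073),cast(c,u,v,.07))
pm=((g>233)*255).astype(np.uint8)
m=np.zeros_like(pm); m[213:229,195:211]=pm[213:229,195:211]
m=cv2.morphologyEx(m,cv2.MORPH_CLOSE,np.ones((5,5),np.uint8)); m=cv2.morphologyEx(m,cv2.MORPH_OPEN,np.ones((5,5),np.uint8))
M=cv2.moments(m,True); print("plate",M["m00"],cast(c,M["m10"]/M["m00"],M["m01"]/M["m00"],.073))
E
```

```text
[ 0.52719173 -0.25991074  0.14615777] [0.62219691 0.38505203 0.13044282] 0.04261875248224542 yaw -19.711380542262066
top proj tip (np.float64(331.8271586077734), np.float64(225.0835429154029)) head top (np.float64(334.3585927447583), np.float64(226.95808814821564)) plug
red 176.83544303797467 211.79746835443038 141 218 79 pred home top (np.float64(175.73163816393077), np.float64(213.28572310869095))
scene proj tip (np.float64(185.05200188918758), np.float64(211.64840532103295)) head top (np.float64(182.17046335718715), np.float64(232.90865562780667)) plug
red 286.3 142.58333333333334 139 147 60 pred home top (np.float64(286.09407495735496), np.float64(140.57243527002558))
slot 203.2826086956522 219.8786231884058 [0.53847304 0.14197429 0.073     ] [0.53864792 0.14233148 0.07      ]
plate 122.0 [0.53916698 0.14309609 0.073     ]
```

View pics/p2.png

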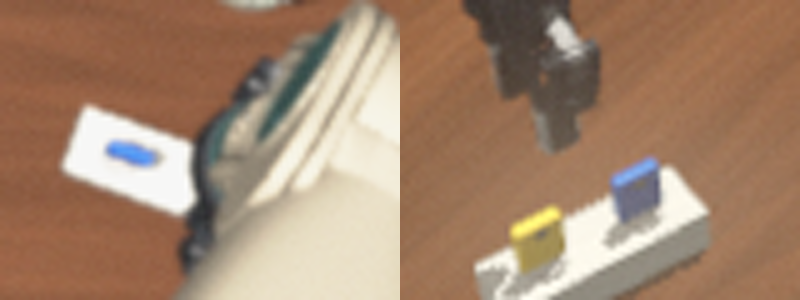

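The blue head is clear of the gripper. The jaws still lag about 22 mm short of the yellow head, on its blue side. Finishing the approach.

Call:
{"name": "play_rows", "arguments": {
  "plan": [
    [0.5,-2,-22,0,0],
    [0.5,-2,-22,0,0],
    [0.5,-2,-22,-45,0],
    [0.5,-2,-22,-62,0],
    [0.5,-2,-22,-62,0],
    [0.5,-2,-22,-62,0]
  ]
}}

```text
time_s: 5.38
tcp_pos: [0.5255, -0.2795, 0.0837]
tool_rot: [0.001, 0.816, 0.578, 0.0]
contact_force: [0.2, 0.2, 0.4]
width: 0.0429
gripper_force: 0.0
```

```bash
python3 - <<'E'
from h import *
s=bot.read_state();T=rot(s["tool_rot"]).as_matrix();print(s["tcp_pos"],s["contact_force"],s["width"],"yaw",np.degrees(np.arctan2(T[1,1],T[0,1])))
c=bot.get_image("scene"); x0,y0,x1,y1=140,180,240,255
p=s["tcp_pos"]; k=8
im=cv2.resize(c["img"][y0:y1,x0:x1],None,fx=k,fy=k,interpolation=cv2.INTER_CUBIC)
for q,col in ((p+T[:,2]*.008,(0,255,0)),(np.array([p[0],p[1],.0685]),(255,0,255)),(np.array([.525,-.2815,.0685]),(255,255,0))):
    u,v=proj(c,q); cv2.circle(im,(int((u-x0+.5)*k),int((v-y0+.5)*k)),4,col,-1); print(u,v)
cv2.imwrite("pics/p3.png",im)
E
```

```text
[ 0.52545864 -0.27946886  0.08373254] [0.22334178 0.16918389 0.3775238 ] 0.04288354880752338 yaw -19.33043102319252
182.47207150295839 230.8537635227382
182.78434311676438 232.5261183524965
182.17046335718715 232.90865562780667
```

View pics/p3.png

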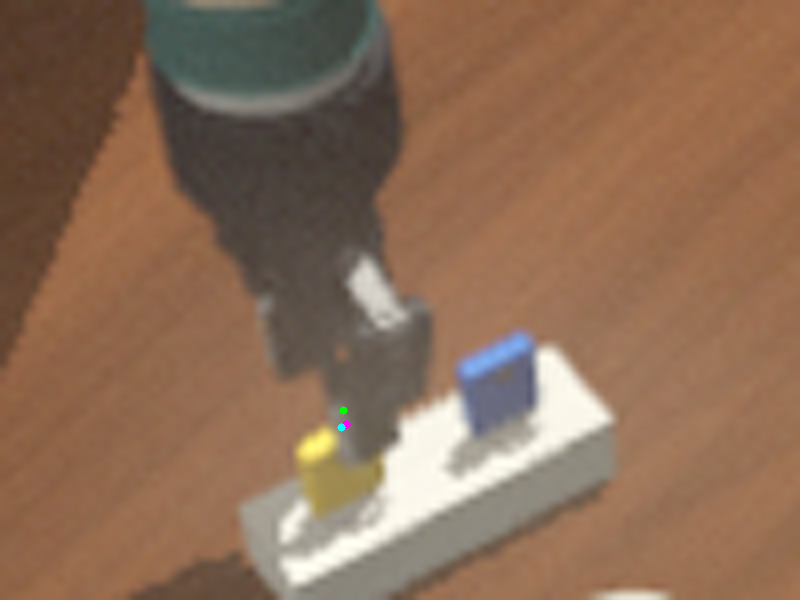

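The jaws straddle the yellow head in the closing direction and sit about 2 mm towards the blue side. Descend and grip.

Call:
{"name": "play_rows", "arguments": {
  "plan": [
    [0.5,-0.5,-2,-20,0],
    [0.5,-0.5,-2,-38,0],
    [0.5,-0.5,-2,-38,0],
    [0,-0.5,-2,-38,0],
    [0,-0.5,-2,-38,0],
    [0,-0.5,-2,-38,0],
    [0,-0.5,-2,-38,0],
    [0,-0.5,-2,-38,0]
  ],
  "newtons": 80
}}

```text
time_s: 6.42
tcp_pos: [0.5254, -0.2821, 0.0454]
tool_rot: [0.002, 0.816, 0.578, 0.001]
contact_force: [4.0, -0.7, 2.5]
width: 0.0086
gripper_force: 78.5
```

Call:
{"name": "play_rows", "arguments": {
  "plan": [
    [0,-0.5,0,10,0],
    [0,-0.5,0,20,0],
    [0,-0.5,0,40,0],
    [0,-0.5,0,90,0],
    [0,-0.5,0,130,0],
    [0,-0.5,0,130,0],
    [0,-0.5,0,130,0]
  ]
}}

```text
time_s: 7.3
tcp_pos: [0.522, -0.2803, 0.173]
tool_rot: [-0.002, 0.816, 0.578, -0.001]
contact_force: [-0.2, 0.3, -0.0]
width: 0.0089
gripper_force: 79.4
```

```bash
python3 - <<'E'
from h import *
s=bot.read_state();T=rot(s["tool_rot"]).as_matrix();print(s["tcp_pos"],s["contact_force"],s["width"],s["gripper_force"],"yaw",np.degrees(np.arctan2(T[1,1],T[0,1])))
c=bot.get_image("scene"); p=s["tcp_pos"]; k=8; u,v=map(int,proj(c,p)); x0,y0=u-50,v-40
im=cv2.resize(c["img"][y0:y0+75,x0:x0+100],None,fx=k,fy=k,interpolation=cv2.INTER_CUBIC)
for d,col in ((0.039,(0,255,0)),(.0135,(255,0,255))):
    u,v=proj(c,p+T[:,2]*d); cv2.circle(im,(int((u-x0+.5)*k),int((v-y0+.5)*k)),4,col,-1); print(u,v)
cv2.imwrite("pics/p4.png",im)
E
```

```text
[ 0.52195096 -0.28032342  0.17300724] [-0.16039968  0.2825745  -0.00302909] 0.008916425145297524 79.39862251281738 yaw -19.368926324322008
178.63521184126418 216.35826399069208
177.40556488189637 209.8621555336197
```

View pics/p4.png

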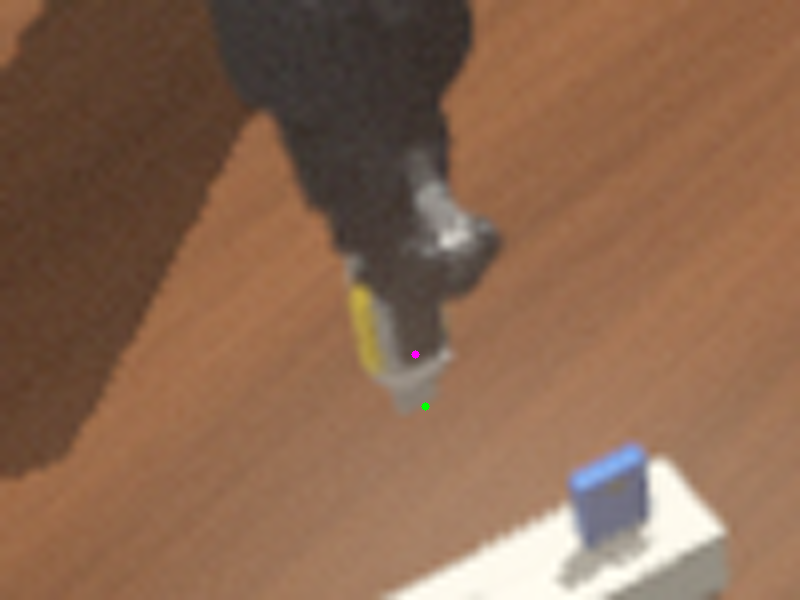

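The yellow key is held, with its collar at about (415,365) and its tip at about (416,408) in the crop, roughly where predicted. The blue key is still in the rack. Now above the lock.

Call:
{"name": "play_rows", "arguments": {
  "plan": [
    [0,4,60,0,0.18],
    [0,8,120,0,0.36],
    [0,10,180,0,0.54],
    [0,12,240,0,0.72],
    [0,14,300,0,0.9],
    [0,15,360,0,1.08],
    [0,16,400,0,1.26],
    [0,16,422,0,1.44],
    [0,16,422,0,1.62],
    [0,16,422,-20,1.707],
    [0,16,422,-45,1.707],
    [0,16,422,-45,1.707]
  ]
}}

```text
time_s: 8.85
tcp_pos: [0.5354, 0.1402, 0.1253]
tool_rot: [-0.005, 0.101, 0.995, -0.001]
contact_force: [-0.7, -0.4, -0.7]
width: 0.0091
gripper_force: 79.3
```

Call:
{"name": "play_rows", "arguments": {
  "plan": [
    [0,0,0,0,0],
    [0,0,0,0,0],
    [0,0,0,0,0]
  ]
}}

```text
time_s: 9.22
tcp_pos: [0.5402, 0.1408, 0.1303]
tool_rot: [0.001, 0.101, 0.995, 0.0]
contact_force: [0.0, -0.2, -0.9]
width: 0.0089
gripper_force: 79.3
```

```bash
python3 - <<'E'
from h import *
s=bot.read_state();T=rot(s["tool_rot"]).as_matrix();print(s["tcp_pos"],s["contact_force"],s["width"],s["gripper_force"],"yaw",np.degrees(np.arctan2(T[1,1],T[0,1])))
c=bot.get_image("scene"); p=s["tcp_pos"]; k=8; u,v=map(int,proj(c,[.5385,.142,.073])); x0,y0=u-50,v-45
im=np.mean([bot.get_image("scene")["img"] for _ in range(4)],0).astype(np.uint8)
im=cv2.resize(im[y0:y0+75,x0:x0+100],None,fx=k,fy=k,interpolation=cv2.INTER_CUBIC)
for q,col in ((p+T[:,2]*.039,(0,255,0)),(p+T[:,2]*.0155,(255,0,255)),(np.array([.5385,.142,.073]),(0,0,255))):
    u,v=proj(c,q); w=(int((u-x0+.5)*k),int((v-y0+.5)*k)); cv2.circle(im,w,3,col,-1); print(w)
cv2.imwrite("pics/p5.png",im)
E
```

```text
[0.5401802  0.14081671 0.13032919] [ 0.00910419 -0.15232445 -0.90430414] 0.008937136444981689 79.33393478393555 yaw 78.43276217147458
(411, 338)
(413, 294)
(408, 369)
```

View pics/p5.png

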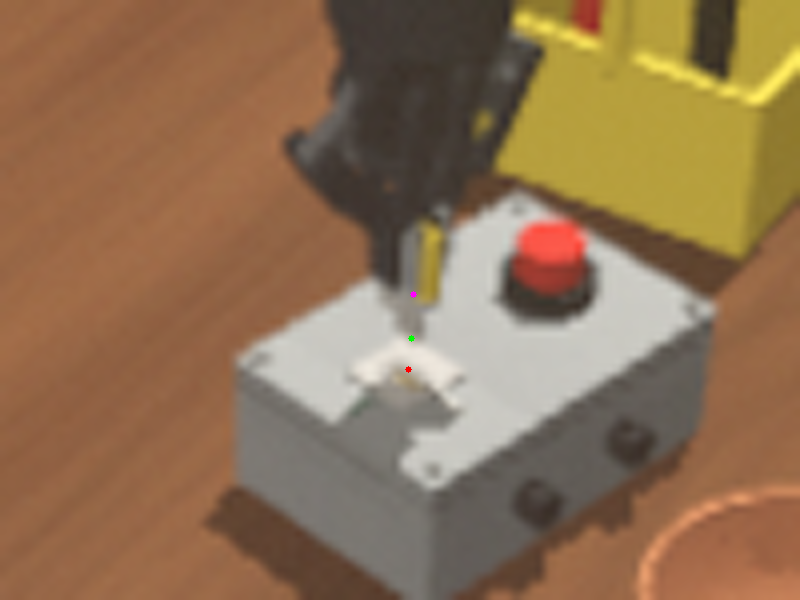

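The plug is clearly home, with its cap sitting on the ring. The key tip is at about (410,338), and the slot appears at about (405,380), some 1.5 px nearer the camera than my estimate. I'll cross-check with the box corners in both views.

```bash
python3 - <<'E'
from h import *
top=np.array([(80,17),(320,78),(290,280),(42,215)])/[4.444,5.4545]+[149.5,189.5]
sc=np.array([(357,400),(170,505),(42,432),(228,328)])/[5.333,5]+[239.5,129.5]
ct,cs=bot.get_image("top"),bot.get_image("scene")
for c,P in((ct,top),(cs,sc)):
    w=np.array([cast(c,u,v,.07)[:2] for u,v in P]); print(w.round(4).tolist(),"ctr",w.mean(0).round(4),"edges",[np.linalg.norm(w[i]-w[i-1]).round(4) for i in range(4)])
print("slot scene",cast(cs,268,157.1,.073), "view2", cast(cs,*(np.array([405,381])/8-.5+np.array([int(proj(cs,[.5385,.142,.073])[0])-50,int(proj(cs,[.5385,.142,.073])[1])-45])),.073))
# plate in scene0: bright low-sat blob
h=cv2.cvtColor(cv2.imread("pics/scene0.png"),cv2.COLOR_BGR2HSV); print(h[148:166,258:282,2])
E
```

```text
[[0.6248, 0.2621], [0.5921, 0.0851], [0.4723, 0.103], [0.5065, 0.2839]] ctr [0.5489 0.1835] edges [np.float64(0.1203), np.float64(0.18), np.float64(0.1211), np.float64(0.1841)]
[[0.7678, -0.0017], [0.7265, -0.1311], [0.6383, -0.1244], [0.6761, 0.0093]] ctr [ 0.7022 -0.062 ] edges [np.float64(0.0924), np.float64(0.1358), np.float64(0.0884), np.float64(0.1389)]
slot scene [0.53837279 0.13877582 0.073     ] view2 [0.54181893 0.13429496 0.073     ]
[[154 163 178 197 200 200 201 202 201 201 201 201 202 201 200 202 203 204
  202 201 201 173 126  81]
 [177 198 202 203 202 203 201 200 201 201 200 200 201 203 201 199 203 203
  201 200 201 199 161 106]
 [203 201 200 203 202 201 202 201 201 200 200 200 199 200 201 199 199 199
  198 199 201 201 172 135]
 [203 202 202 202 201 201 201 201 202 200 200 198 200 199 199 199 199 198
  199 201 200 200 199 170]
 [201 203 203 202 203 200 202 202 201 204 206 203 200 200 199 200 199 197
  198 200 200 200 202 201]
 [201 202 201 203 202 201 201 201 205 218 228 222 211 201 198 200 200 200
  199 200 200 200 201 202]
 [201 199 200 201 200 200 205 210 221 231 236
[... 467 characters left out ...]
04 205 205 205 175 193 221 230 236 229 205 205 221 222 204 182 196
  204 202 200 198 197 197]
 [204 205 205 204 201 195 163 173 198 224 235 229 223 198 163 212 219 206
  202 202 204 199 197 198]
 [202 203 203 197 188 189 186 196 178 180 214 197 174 184 196 231 234 212
  202 202 202 202 200 198]
 [191 202 203 186 179 194 202 202 204 176 170 175 195 202 201 203 208 202
  201 203 204 202 203 203]
 [147 183 195 199 201 202 202 202 203 203 204 202 201 200 202 202 201 202
  204 203 202 202 203 203]
 [119 135 165 188 199 203 202 202 202 202 202 204 201 201 200 201 200 202
  203 201 201 202 202 201]
 [119 121 120 150 185 197 202 203 203 201 202 204 203 200 202 201 201 201
  200 201 201 201 201 196]]
```

Call:
{"name": "play_rows", "arguments": {
  "plan": [
    [0,-1,-1,0,0],
    [0,-1,-1,-10,0],
    [0,-1,-1,-16,0],
    [0,-1,-1,-19,0],
    [0,-1,-1,-22,0],
    [0,-1,-1,-24,0],
    [0,-1,-1,-24,0]
  ]
}}

```text
time_s: 10.45
tcp_pos: [0.5389, 0.1404, 0.1053]
tool_rot: [0.0, 0.101, 0.995, 0.001]
contact_force: [1.7, 3.2, -1.5]
width: 0.0086
gripper_force: 79.1
```

```bash
cat > st.py <<'E'
from h import *
s=bot.read_state();T=rot(s["tool_rot"]).as_matrix();print(s["tcp_pos"].round(4),np.round(s["contact_force"],1),np.round(s["ft_torque"],2),s["width"],"yaw",np.degrees(np.arctan2(T[1,1],T[0,1])))
E
python3 st.py
```

```text
[0.5389 0.1404 0.1053] [ 1.7  3.2 -1.5] [ 0.86 -0.38 -0.02] 0.008574820022091372 yaw 78.45620744080387
```

The tip is 6.7 mm down in the slot, with a light side force towards +y. Pushing on through the pins.

Call:
{"name": "play_rows", "arguments": {
  "plan": [
    [0,0.5,1,-3,0],
    [0,0.5,1,-6,0],
    [0,0.5,1,-8,0.03],
    [0,0.5,1,-10,-0.03],
    [0,0.5,1,-10,0]
  ]
}}

```text
time_s: 11.08
tcp_pos: [0.5389, 0.1406, 0.0952]
tool_rot: [-0.0, 0.099, 0.995, -0.0]
contact_force: [0.4, 2.2, -1.8]
width: 0.0088
gripper_force: 79.5
```

```bash
python3 st.py
```

```text
[0.5389 0.1406 0.0952] [ 0.4  2.2 -1.8] [ 0.39 -0.13  0.06] 0.008760888402368164 yaw 78.6079236625232
```

Call:
{"name": "play_rows", "arguments": {
  "plan": [
    [0,0,0.5,-2,0],
    [0,0,0.5,-4,0.03],
    [0,0,0.5,-6,-0.03],
    [0,0,0.5,-8,0],
    [0,0,0.5,-9,0],
    [0,0,0.5,-9,0]
  ]
}}

```text
time_s: 11.82
tcp_pos: [0.5403, 0.1412, 0.0883]
tool_rot: [0.001, 0.1, 0.995, 0.0]
contact_force: [-2.1, 0.3, 10.8]
width: 0.009
gripper_force: 81.2
```

```bash
python3 st.py
```

```text
[0.5403 0.1412 0.0883] [-2.1  0.3 10.8] [0.04 0.4  0.02] 0.008953646442623382 yaw 78.52355091429422
```

The TCP height matches the fully home value, with a firm push. Pressing slightly more and starting the turn.

Call:
{"name": "play_rows", "arguments": {
  "plan": [
    [0,0,0,-1,0],
    [0,0,0,-1,0],
    [0,0,0,-1,-0.15],
    [0,0,0,-1,-0.3],
    [0,0,0,-1,-0.45],
    [0,0,0,-1,-0.6],
    [0,0,0,-1,-0.6]
  ]
}}

```text
time_s: 12.7
tcp_pos: [0.5403, 0.1413, 0.0883]
tool_rot: [0.001, 0.39, 0.921, 0.0]
contact_force: [-2.9, 0.3, 15.8]
width: 0.0087
gripper_force: 81.8
```

```bash
python3 st.py
```

```text
[0.5403 0.1413 0.0883] [-2.9  0.3 15.8] [-0.01  0.88 -0.02] 0.00869009306801997 yaw 44.090787808726446
```

Call:
{"name": "play_rows", "arguments": {
  "plan": [
    [0,0,0,0,-0.15],
    [0,0,0,0,-0.3],
    [0,0,0,0,-0.45],
    [0,0,0,0,-0.6],
    [0,0,0,0,-0.75],
    [0,0,0,0,-0.9],
    [0,0,0,0,-1.0],
    [0,0,0,0,-1.1],
    [0,0,0,0,-1.15],
    [0,0,0,0,-1.15]
  ]
}}

```text
time_s: 13.95
tcp_pos: [0.5398, 0.1412, 0.0883]
tool_rot: [0.001, 0.828, 0.561, 0.001]
contact_force: [-3.2, 0.5, 16.8]
width: 0.0091
gripper_force: 82.0
```

```bash
python3 st.py
```

```text
[0.5398 0.1412 0.0883] [-3.2  0.5 16.8] [0.01 1.17 0.1 ] 0.009075476535835549 yaw -21.748920562837387
```

Call:
{"name": "play_rows", "arguments": {
  "plan": [
    [0,0,0,0,-0.03],
    [0,0,0,0,-0.06],
    [0,0,0,0,-0.06],
    [0,0,0,0,-0.06]
  ]
}}

```text
time_s: 14.45
tcp_pos: [0.5398, 0.1412, 0.0883]
tool_rot: [0.001, 0.844, 0.536, 0.001]
contact_force: [-4.2, -0.6, 16.1]
width: 0.0088
gripper_force: 82.0
```

```bash
python3 st.py
```

```text
[0.5398 0.1412 0.0883] [-4.2 -0.6 16.1] [-0.06  1.17  0.1 ] 0.008781006499176024 yaw -25.16826301591777
```

Call:
{"name": "play_rows", "arguments": {
  "plan": [
    [0,0,0,0,-0.03],
    [0,0,0,0,-0.06],
    [0,0,0,0,-0.06],
    [0,0,0,0,-0.06]
  ]
}}

```text
time_s: 14.95
tcp_pos: [0.5398, 0.1413, 0.0883]
tool_rot: [0.001, 0.86, 0.511, 0.001]
contact_force: [-4.9, -0.2, 16.4]
width: 0.0087
gripper_force: 82.0
```

```bash
python3 st.py; python3 - <<'E'
from h import *
import time
t=[]
for _ in range(10):
    c=bot.get_image("scene"); t.append(bot.read_state()["ft_torque"][2])
print(np.mean(t),np.std(t))
u,v=map(int,proj(c,[.5385,.142,.073])); x0,y0=u-50,v-45
cv2.imwrite("pics/p6.png",cv2.resize(c["img"][y0:y0+75,x0:x0+100],None,fx=8,fy=8,interpolation=cv2.INTER_CUBIC))
E
```

```text
[0.5398 0.1413 0.0883] [-4.9 -0.2 16.4] [0.05 1.06 0.29] 0.008735484076254013 yaw -28.570645196159184
0.2768093258318548 0.02113043554953316
```

View pics/p6.png

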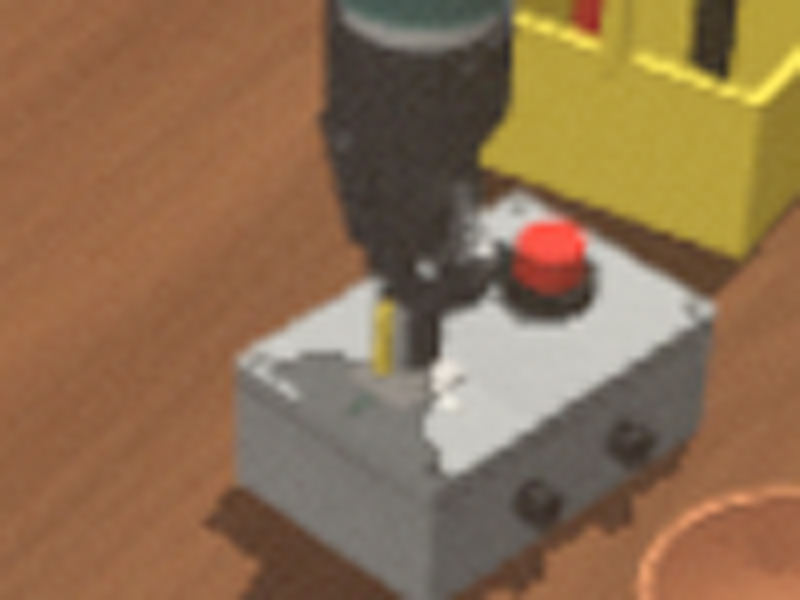

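The picture shows the key seated on the plate, still gripped and turned, and the plug home at (550,255). The torque rose from 0.10 to 0.28 N m, so the key is against the stop.

```bash
python3 -c "
from workcell import bot
print(bot.job_done())"
```

```text
the job is handed in; nothing more can be done
None
```

I pressed the plug home, then pushed the yellow key in until its collar sat on the plate and turned it clockwise to its stop. The job is handed in with the arm still gripping the key and holding it turned; the result of the judging was not shown.

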